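# Bed a carved blank onto its parallels in the bench vise

### The job

The carved wooden blank is gripped too high in the bench vise, and one of the two steel parallels has slipped out from under it. Push that parallel straight back in along its guide until a bit over a third of it lies beneath the blank, like its twin, and then tap both plain ends of the blank down with the mallet, never hitting the carved rosette or using the gripper itself, until the blank lies flat on both parallels with no gap left for either to slide. Finally stand the mallet upright back on its board; leave the other things alone.

Things in the scene. Friction and masses are not known exactly. Their poses are not given: they have to be found in the camera images.
- vise: grey vise fixed to the bench; origin under the centre of its bed, y along jaws and guide. Bed 130 (x) x 420 (y) x 40 mm high; jaws 120 mm long in y, 33 to 65 mm either side of the centre line, tops 80 mm above the bench. Along the whole bed runs a groove between two ledges 6 mm high, 28 mm apart. Screw and cross bar reach x = -137 mm, up to 75 mm above the bench
- workpiece: brown wooden blank 60 (x) x 180 (y) x 36 mm high in the jaws; origin at the centre of its underside, axes as the vise's. Each end starts 6 to 14 mm too high. Held by friction: 10 to 15 N down on one end moves that end only, and it stays where left. Fully down: underside 60, top 96 mm above the bench. An end tapped down with no parallel beneath goes too low
- rosette (a point): carved round rosette on the middle of the blank's top, 52 mm across, rising 14 mm; this point is the centre of its foot, 36 mm above the blank's underside. The mallet must not hit it. The plain flat ends of the blank's top lie from 26 to 90 mm either side of its centre along y
- end_in (a point): point on the blank's underside, on the centre line, 75 mm from its centre towards the vise's -y, above parallel_in; 60 mm above the bench when that end is fully down
- end_out (a point): the same point 75 mm from the centre towards the vise's +y, where parallel_out belongs; 60 mm above the bench when fully down
- parallel_in: loose plain steel bar 24 (x) x 90 (y) x 20 mm high, 0.12 kg, in the groove on the bed (underside 40 mm above the bench), long axis along the vise's y; origin at the centre of its underside. Already in place under the blank's -y end: centre about 100 mm from the vise's centre, 35 mm of it beneath the blank, 55 mm sticking out
- parallel_out: twin of parallel_in, in the same groove on the +y side, slipped out: its inner end is 5 to 15 mm clear of the blank's +y end (centre 140 to 150 mm from the vise's centre). It belongs with its centre about 100 mm from the vise's centre, within about 15 mm. It slides easily when pushed at its outer end
- mallet: dark turned wooden mallet standing upright on its head; origin at the centre of the head's flat underside, z up along the handle. Head 44 mm across at the underside, 54 mm at its widest, 70 mm high; round handle 22 mm thick from 70 to 155 mm up, small knob 27 mm thick on top, 166 mm in all; 0.25 to 0.42 kg. Held by the handle, its flat underside is tapped or pressed on the blank
- tool_board: square plywood board lying on the bench, 110 x 110 x 10 mm, fixed; origin at the centre of its underside. The mallet stands on it at the start and must stand on it at the end with its axis within 50 mm of the board's centre in x and y.
- elephant: small black carved elephant about 95 mm long and 85 mm high, a bystander; origin under its middle
- wax_tin: round brass tin 68 mm across, 44 mm high, a bystander; origin at the centre of its underside
- gouge0: carving gouge lying on the bench, wooden handle and steel blade, 210 mm long, a bystander beyond the vise
- gouge1: a second such gouge, a bystander
Things that resemble listed ones, but are neither listed nor needed, are in the scene too. There is more than one size of the mallet; the one meant has the size given above.

How it is judged:
By the outcome, as a careful person would: the job done as asked, in the order asked, and still so for the second after the job is handed in, with the robot touching nothing.
It also fails if it takes over 72 s, if anything falls off the work surface, if the arm or the gripper's body presses on something with over 40 N, if the wrist force passes 120 N, or if a joint passes its speed limit or range.

### The arm

A 6-joint arm with a two-finger parallel gripper is mounted at the origin on the work surface. World frame = base frame: x ahead of the robot, y to its left, z up, the work surface at z = 0. Lengths are in mm, angles in degrees, forces in N, time in s.
With the tool pointing down it reaches from about 300 to 850 mm from the base axis. Payload 4.2 kg.
Tool frame: the origin (TCP) lies between the finger pads; the fingertips stand 22 mm ahead of it and the grasp point (between the pads) lies 3 mm ahead of it (env.finger_overhang is the distance from the TCP to the fingertips, in mm); z points along the fingers, y is the line along which they close (so a half turn about z gives the same grasp; the last joint's range is limited). The gripper opens to 91 mm and grips with 3 to 60 N. Pads are 32 mm wide; open, the fingers measure 118 mm over their backs; the gripper's body (76 mm by 178 mm) begins 60 mm behind the grasp point.
Start: joints at [62.395, 18.312, 89.639, -0, 72.044, -1.146], TCP at [256.201, 514.783, 235.976] pointing down, gripper open.
Joint ranges: [-177.97, 177.97], [-48.28, 115.42], [12.27, 149.76], [-77.06, 257.06], [2.81, 150.46], [-146.56, 146.56]. Speed limits (degrees/s): [147.25, 147.25, 180, 180, 180, 180].

### API

Orientations are given as [roll, pitch, yaw] about the fixed x, y, z axes, in that order (R = Rz(yaw) Ry(pitch) Rx(roll)).
In Python, from workcell import state, cams, ticket, look_for, outline_of, env gives the robot as it stands.
- The arm moves only by the tool servo_tool, never from a script. Its argument "steps" is a list of rows, each a list of 3 entries, a list of its own where there are three numbers: the closure in counts, from 0 (fully open) to 255 (shut), then the shift along the tool's x, y, z in mm, then the turn, a rotation vector about the tool's x, y, z in rad. A call has exactly 10 rows; each row shifts and turns the commanded pose from where the row before left it, along the tool's axes as they then stand; what a row does not reach is not made up. A row lasts 1/10 s, in which the tool goes at most 50 mm and 8.59 degrees, less where a joint would pass 70% of its speed; a pose out of reach is approached as far as the arm can. A call with a gripper value outside its range is refused whole. The fingers move at their own pace and stop on an object; "squeeze" is the grip in N (left out, the last holds). Time passes only in rows, so rows that do not move let the fingers close, or fill a call up. It gives the time, the measured TCP pose, the force, the opening and the grip force at its end, in the units of the state.
- state(): the state, without advancing time (a new reading comes with each control period).
- cams.grab_frame(name): name is "scene" or "top" or "wrist"; returns a dict with "color" (420x560x3 uint8, red, green, blue), "z_map" (420x560 float32, mm along the optical axis (not along the pixel's ray), 0 where there is no reading), "fovy" (degrees; the focal length in pixels is half the picture's height over the tangent of half this angle, whatever the lens; pixels are square), "cx", "cy" (the principal point, pixels), "k1" (the pictures are not rectified: a ray, as slopes to the right and down, at radius r is drawn at 1 + k1 r^2 times it, then the intrinsics apply), "eye" and "rotation" of the camera in the world; the wrist camera has in their place "tool_from_camera" (4x4, takes a point from camera to tool coordinates, whose origin is the TCP and whose axes are the flange's). Camera axes: x right, y up, looking along -z (the intrinsics and any distortion apply to the point x, -y, -z); pixel columns grow to the right and rows downward; lengths in mm; the calibration is good to about 2 mm. A picture is of the moment at which its call begins: read the wrist's pose just before it.
- ticket.job_done(): hands the job in; it is judged then, once.
Trained networks look in a picture, given as the dict that the camera call returned (one of the last four; its "shot" number tells which), for a name from the list of things; names that differ only in an ending like _2 or _b are one class to them, and where a whole thing is asked for, a point or a joint stands for the part that bears it (a point fixed in the world has none). Each returns a list of dicts, best first, with "confidence" (0 to 1); they miss things now and then, are a little off and sometimes report something else, mostly with a low value. They report only what shows in the picture. A call takes as long as a camera call. They do not tell look-alikes from the thing itself.
- look_for(picture, thing): "at" ([column, row] in pixels, amid what is visible of it).
- outline_of(picture, thing): "pixels" (420x560 bool, what is visible of it) and "at" ([column, row] in pixels, amid what is visible of it).
The state is a dict: "time_s": time; "qpos": joint angles; "qvel": joint speeds; "effort": joint torques, N m; "ee_pos": TCP position; "ee_rot": TCP orientation; "force": force on the tool from outside, world axes, zero at the start; "torque": the same for the moment, N m; "gripper_width": finger opening in mm; "gripper_force": force on a finger pad.
Only numpy, scipy, OpenCV 4.12 (cv2) and the standard library are available. Lean on these libraries where they do the work, as an engineer would, in place of code of your own. Each camera call takes 0.05 s, during which the arm holds its last target. There are 200 camera calls.

## Working session

There is one attempt and no reset: what is moved stays moved. The work goes in short steps, Python scripts to look and compute and a tool call to move; the robot and the scene stay as the last step left them, time stands still between calls to the robot, and variables do not carry over. Pictures are saved under pics/ and viewed, at most 10 in all, crops included, and the job is handed in when it is done.

Besides the shell and the picture viewer there is one more tool, called after "Emit:" as name(argument=value, ...) on one line, values as JSON. servo_tool: Moves the arm, as the interface text tells. Its arguments: {"type":"object","properties":{"steps":{"type":"array","items":{"type":"array"}},"squeeze":{"type":"number"}},"required":["steps"]}

```bash
mkdir -p pics; cat > h.py <<'E'
import numpy as np, cv2
from workcell import state, cams, ticket, look_for, outline_of, env
from scipy.spatial.transform import Rotation as R
def cam(name):
    s=state(); f=cams.grab_frame(name)
    if name=="wrist":
        T=np.eye(4); T[:3,:3]=R.from_euler('xyz',s['ee_rot'],degrees=True).as_matrix(); T[:3,3]=s['ee_pos']
        f['M']=T@np.array(f['tool_from_camera'])
    else:
        M=np.eye(4); M[:3,:3]=np.array(f['rotation']).reshape(3,3); M[:3,3]=f['eye']; f['M']=M
    return f
def cloud(f):
    h,w=f['z_map'].shape; F=h/2/np.tan(np.radians(f['fovy'])/2)
    u,v=np.meshgrid(np.arange(w),np.arange(h))
    K=np.array([[F,0,f['cx']],[0,F,f['cy']],[0,0,1.]])
    p=cv2.undistortPoints(np.stack([u,v],-1).reshape(-1,1,2).astype(float),K,np.array([f['k1'],0,0,0.])).reshape(h,w,2)
    z=f['z_map'].astype(float)
    P=np.stack([p[...,0]*z,-p[...,1]*z,-z],-1)
    W=P@f['M'][:3,:3].T+f['M'][:3,3]; W[z==0]=np.nan
    return W
def save(f,n,crop=None,k=1):
    im=f['color'][...,::-1]
    if crop: a,b,c,d=crop; im=im[b:d,a:c]
    cv2.imwrite('pics/'+n,cv2.resize(im,None,fx=k,fy=k,interpolation=cv2.INTER_CUBIC))
E
python3 - <<'E'
from h import *
np.set_printoptions(precision=1,suppress=True)
print(state())
fs={n:cam(n) for n in("scene","top")}
im=[]
for n,f in fs.items():
    save(f,n+'.png',k=1.4)
    W=cloud(f)
    print(n,f['M'],f['fovy'],f['k1'])
    for t in ["vise","workpiece","rosette","parallel_in","parallel_out","mallet","tool_board","elephant","wax_tin","gouge0"]:
        for o in outline_of(f,t)[:4]:
            if o['confidence']<.25: continue
            p=W[o['pixels']]; p=p[~np.isnan(p[:,0])]
            print(t,round(o['confidence'],2),np.round(o['at']),len(p), np.median(p,0), np.percentile(p,2,axis=0),np.percentile(p,98,axis=0)) if len(p) else 0
E
```

```text
{'time_s': 0.0, 'qpos': array([62.4, 18.4, 89.7,  0. , 72. , -1.1]), 'qvel': array([ 0. , -0.1,  0. ,  0.1,  0.1,  0. ]), 'effort': array([ -0. , -41.2, -23.2,   0.1,   0. ,  -0. ]), 'ee_pos': array([256. , 514.3, 235.1]), 'ee_rot': array([-179.9,   -0. ,  153.5]), 'force': array([-0.5,  0.1, -0.9]), 'torque': array([0., 0., 0.]), 'gripper_force': 0.0, 'gripper_width': 91.50719828601058}Traceback (most recent call last):
  File "<stdin>", line 4, in <module>
  File "h.py", line 10, in cam
    M=np.eye(4); M[:3,:3]=np.array(f['rotation']).reshape(3,3); M[:3,3]=f['eye']; f['M']=M
                          ~~~~~~~~~~~~~~~~~~~~~~~~~~~~~~~^^^^^
ValueError: cannot reshape array of size 3 into shape (3,3)
```

```bash
sed -i "s/np.array(f\['rotation'\]).reshape(3,3)/R.from_euler('xyz',f['rotation'],degrees=True).as_matrix()/" h.py
python3 - <<'E'
from h import *
np.set_printoptions(precision=1,suppress=True)
fs={n:cam(n) for n in("scene","top")}
for n,f in fs.items():
    save(f,n+'.png',k=1.4)
    W=cloud(f)
    print(n,f['rotation'],f['eye'],f['fovy'],f['k1'])
    for t in ["vise","workpiece","rosette","parallel_in","parallel_out","mallet","tool_board","elephant","wax_tin","gouge0"]:
        for o in outline_of(f,t)[:4]:
            if o['confidence']<.25: continue
            p=W[o['pixels']]; p=p[~np.isnan(p[:,0])]
            print(t,round(o['confidence'],2),np.round(o['at']),len(p), np.median(p,0), np.percentile(p,2,axis=0),np.percentile(p,98,axis=0)) if len(p) else 0
E
```

```text
scene [58.5  0.6 60.3] [1317.8 -430.   625.7] 56.930837992382955 0.027456833913855293
vise 0.84 [284. 218.] 6007 [583.5  -6.4  41.5] [ 426.3 -169.6    2.8] [651.8 232.1 115.9]
workpiece 0.61 [291. 197.] 1400 [561.8  19.5 106.8] [502.2 -52.6  71.8] [594.1 128.2 119.7]
workpiece 0.59 [267. 224.] 275 [577.1 -65.5  58.7] [555.6 -99.8  44.5] [590.7 -19.9  62.3]
rosette 0.68 [291. 198.] 1439 [561.7  19.4 106.5] [414.9 -52.3   1.9] [594.1 128.3 119.7]
parallel_in 0.63 [268. 225.] 244 [577.1 -66.5  58.9] [558.6 -99.6  47.1] [589.7 -24.5  61.8]
parallel_out 0.64 [332. 194.] 156 [518.4 185.6  58.5] [498.7 144.6  45.9] [532.2 219.7  62.7]
parallel_out 0.31 [293. 198.] 1300 [563.   18.6 107.1] [511.8 -52.   78.3] [594.1 121.5 119.7]
mallet 0.88 [174. 315.] 690 [ 748.6 -351.1   46.1] [ 682.3 -366.3    0.4] [ 759.1 -334.1  118.7]
mallet 0.68 [174. 260.] 1036 [ 622.4 -312.3   75.9] [ 604.7 -333.6   16.4] [ 636.3 -287.7  176.3]
tool_board 0.72 [191. 286.] 1140 [ 632.2 -297.7   10. ] [ 572.7 -367.7    2.3] [ 679.6 -242.7   13.9]
tool_board 0.5 [270. 223.] 267 [577.1 -64.2  58.8] [558.3 -99.8  45.5] [
[... 1275 characters left out ...]
5 -329.6   10. ] [ 632.9 -285.   176.4]
mallet 0.84 [415. 130.] 279 [ 734.8 -343.5   48.4] [ 722.6 -361.     7.5] [ 752.4 -331.8  118.5]
mallet 0.73 [449. 204.] 284 [ 551.3 -421.2   48.5] [ 537.4 -436.5    8.6] [ 568.8 -410.5  118.5]
tool_board 0.75 [387. 185.] 1461 [ 608.7 -291.     9.3] [ 554.7 -365.2    1.3] [ 674.8 -244.7   14.4]
elephant 0.6 [398. 249.] 789 [ 455.2 -279.9   69.7] [ 408.5 -310.1   -0.5] [ 497.7 -257.7   82.7]
wax_tin 0.98 [122. 288.] 769 [370.7 371.1  42.6] [338.6 343.6  -0.3] [401.8 405.4  46.5]
gouge0 0.9 [214. 117.] 463 [802.7 146.6  18.7] [682.4 125.8  10.2] [873.1 164.9  25.1]
gouge0 0.79 [314. 117.] 491 [792.7 -99.1  19.1] [ 679.3 -120.3    9.3] [862.5 -74.1  25.8]
```

View pics/scene.png

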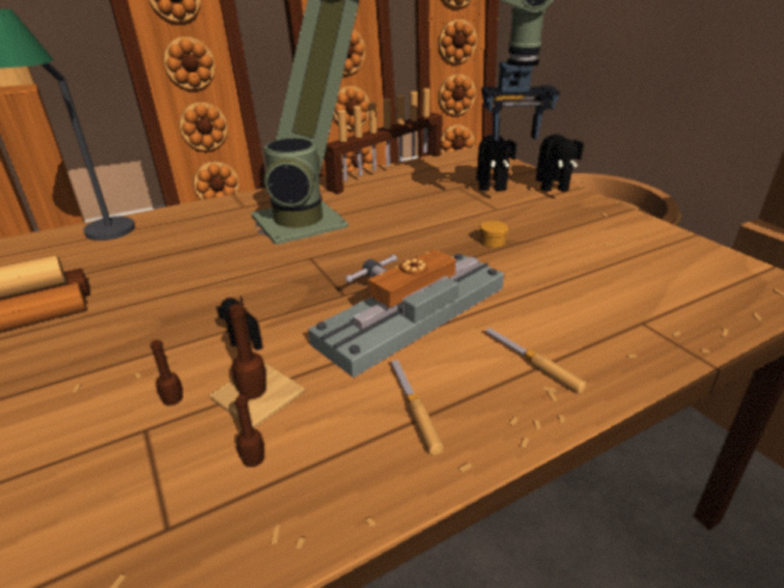

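View pics/top.png

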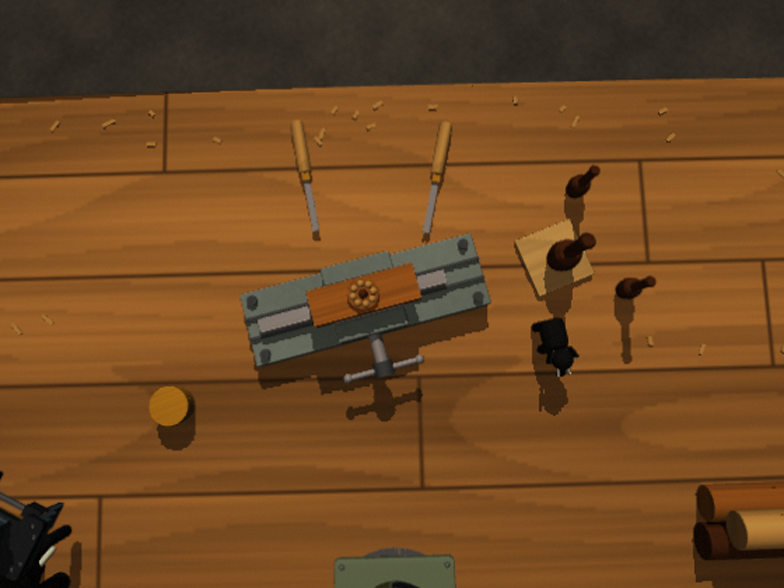

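Candidates for "mallet", as pixels in the top camera: a large one on the board (404,180), and small ones at (415,130) and (449,204). The large one's top is at z≈176, which is 166 mm above the 10 mm board, so I choose that one. Possible parallels are (202,232), slipped out, and (307,202), in place. Next I'll refine the poses and check a crop.

```bash
python3 - <<'E'
from h import *
from scipy.optimize import least_squares
np.set_printoptions(precision=1,suppress=True)
allm=[];B=[]
for n in("scene","top"):
    f=cam(n); W=cloud(f)
    if n=="scene": save(f,'crop.png',(110,180,370,340),3)
    x,y,z=W[...,0],W[...,1],W[...,2]
    near=np.hypot(x-620,y+308)<45
    for a,b in((30,80),(85,160),(165,180)):
        m=near&(z>a)&(z<b); print(n,'mallet',a,m.sum(),W[m].mean(0) if m.any() else 0, np.nanmax(z[near]))
    m=near&(z>83)&(z<162); allm.append((W[m],n))
    # handle axis fit r=11
    p=W[m]; r=least_squares(lambda c:np.hypot(p[:,0]-c[0],p[:,1]-c[1])-11,[618,-308],loss='soft_l1'); print('axis',r.x, np.abs(r.fun).mean())
    p=W[near&(z>30)&(z<72)]; 
    m=(np.abs(z-10)<3)&(np.hypot(x-620,y+308)<100); r=cv2.minAreaRect(W[m][:,:2].astype(np.float32)); print('board',r)
    for t in("parallel_out","parallel_in","workpiece"):
        o=outline_of(f,t)[0]; p=W[o['pixels']]; p=p[~np.isnan(p[:,0])]
        if t[0]=='p': p=p[np.abs(p[:,2]-60)<3]
        else: p=p[(p[:,2]>94)]
        print(n,t,len(p),cv2.minAreaRect(p[:,:2].astype(np.float32)),p[:,2].mean())
    # bed
    m=(np.abs(z-43)<5)&(np.hypot(x-543,y-38)<240); print('bed',cv2.minAreaRect(W[m][:,:2].astype(np.float32)))
    # blank top heights along vise y
    c=np.array([543,38]); a=np.radians(13.6); ey=np.array([-np.sin(a),np.cos(a)]); ex=np.array([np.cos(a),np.sin(a)])
    d=W[...,:2]-c; s=d@ey; q=d@ex
    for lo,hi in((-88,-60),(-60,-32),(32,60),(60,88)):
        m=(s>lo)&(s<hi)&(abs(q)<22)&(z>85); print(lo,np.median(z[m]))
E
```

```text
scene mallet 30 505 [ 627.6 -312.4   59.2] 178.77519219276735
scene mallet 85 302 [ 618.6 -311.7  123.1] 178.77519219276735
scene mallet 165 107 [ 615.8 -310.8  173.1] 178.77519219276735
axis [ 610.  -310.3] 0.7659484235634774
board ((615.345703125, -303.9966735839844), (112.65424346923828, 112.6629409790039), 20.67245864868164)
scene parallel_out 80 ((512.2462768554688, 186.23809814453125), (21.594038009643555, 66.1784896850586), 14.051198959350586) 59.93620906560354
scene parallel_in 152 ((572.1976928710938, -67.09713745117188), (25.72138023376465, 68.3254165649414), 12.37014389038086) 59.879334536994065
scene workpiece 1035 ((546.8493041992188, 39.00544738769531), (63.782066345214844, 181.7567138671875), 13.766911506652832) 107.67827371271406
bed ((523.5800170898438, 33.6846923828125), (180.05078125, 421.0146789550781), 13.307557106018066)
-88 109.44489217019884
-60 109.0170754971067
32 107.45294296839563
60 107.04813116777109
top mallet 30 306 [ 606.1 -299.9   66.8] 178.7440241579759
top mallet 85 112 [ 607.5 -302.9  122.3] 178.7440241579759
top mallet 165 117 [ 610.6 -308.8  173.2] 178.7440241579759
axis [ 611.9 -310.3] 0.3858793321827866
board ((615.37255859375, -303.5541687011719), (109.94171142578125, 111.31278991699219), 20.94795036315918)
top parallel_out 319 ((511.6432800292969, 176.17149353027344), (24.216081619262695, 89.02726745605469), 13.846112251281738) 59.5213806893651
top parallel_in 158 ((573.0786743164062, -76.00064849853516), (23.72441864013672, 45.3160514831543), 12.733602523803711) 59.618867911198414
top workpiece 1991 ((544.9196166992188, 39.99473571777344), (60.39249038696289, 176.39462280273438), 13.61635684967041) 109.2547822780264
bed ((545.126953125, 38.86381530761719), (129.8440704345703, 419.64727783203125), 13.718141555786133)
-88 108.69664692877768
-60 107.99140711571886
32 106.80862326620888
60 106.28940754770434
```

View pics/crop.png

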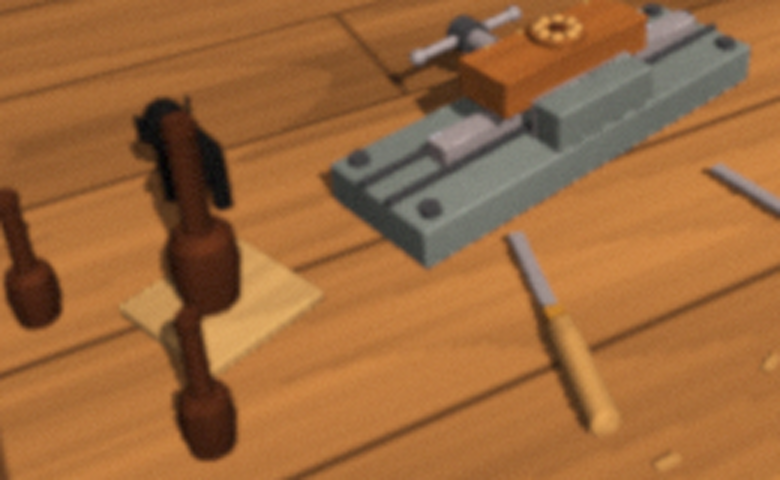

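The crop confirms it: the large mallet stands on the board at crop (200,210), and the small ones are at (30,260) and (205,390). Vise centre ≈ (545.2, 39.5), yaw 13.65°. I'm moving to the outer end of parallel_out with the fingers shut.

Emit:
servo_tool(steps=[[255,[0,0,0],[0,0,0.145]],[255,[0,0,0],[0,0,0.145]],[255,[0,0,0],[0,0,0.145]],[255,[0,0,0],[0,0,0.145]],[255,[0,0,0],[0,0,0.145]],[255,[0,0,0],[0,0,0.145]],[255,[-39.4,21.1,0],[0,0,0]],[255,[-39.4,21.1,0],[0,0,0]],[255,[-39.4,21.1,0],[0,0,0]],[255,[-39.4,21.1,0],[0,0,0]]], squeeze=20)

```text
time_s: 2.55
ee_pos: [376.4, 380.4, 236.1]
ee_rot: [180.0, -0.0, 103.7]
force: [0.4, -0.5, 0.4]
gripper_width: 14.0
gripper_force: 0.0
```

Emit:
servo_tool(steps=[[255,[-39.4,21.1,0],[0,0,0]],[255,[-39.4,21.1,0],[0,0,0]],[255,[-39.4,21.1,0],[0,0,0]],[255,[-39.4,21.1,0],[0,0,0]],[255,[0,0,30],[0,0,0]],[255,[0,0,30],[0,0,0]],[255,[0,0,30],[0,0,0]],[255,[0,0,10],[0,0,0]],[255,[0,0,0],[0,0,0]],[255,[0,0,0],[0,0,0]]])

```text
time_s: 3.55
ee_pos: [495.6, 249.1, 137.2]
ee_rot: [179.9, -0.0, 103.7]
force: [0.2, 0.2, -0.5]
gripper_width: 0.3
gripper_force: 0.0
```

```bash
cat >> h.py <<'E'
C=np.array([545.2,39.5]); a=np.radians(13.65); EY=np.array([-np.sin(a),np.cos(a)]); EX=np.array([np.cos(a),np.sin(a)])
def sq(p): d=np.asarray(p)[...,:2]-C; return d@EX,d@EY
np.set_printoptions(precision=2,suppress=True)
def par(f,side=1):
    W=cloud(f); q,s=sq(W); z=W[...,2]
    m=(abs(q)<20)&(s*side>80)&(s*side<215)&(abs(z-60)<4); p=np.stack([q[m],s[m],z[m]],-1)
    return m.sum(),np.percentile(p,[1,50,99],axis=0) if m.sum() else None
def st():
    s=state(); print('t',round(s['time_s'],1),'pos',s['ee_pos'],'rot',s['ee_rot'],'sq',np.array(sq(s['ee_pos'])),'F',s['force'],'w',round(s['gripper_width'],1),s['gripper_force'],'q',s['qpos'])
E
python3 - <<'E'
from h import *
st()
for n in("wrist","top"):
    f=cam(n)
    if n=="wrist": save(f,'w1.png')
    print(n,par(f),par(f,-1))
E
```

```text
t 3.5 pos [495.62 249.07 137.15] rot [179.88  -0.03 103.71] sq [  1.27 215.35] F [ 0.22  0.15 -0.55] w 0.3 0.0 q [ 25.49  21.1  100.77   0.01  58.    11.78]
wrist (np.int64(123), array([[  1.32, 108.4 ,  58.08],
       [  2.03, 135.68,  59.58],
       [  2.13, 185.41,  61.17]])) (np.int64(0), None)
top (np.int64(367), array([[-12.12,  96.29,  56.18],
       [ -0.54, 139.64,  59.29],
       [ 11.54, 183.63,  63.59]])) (np.int64(198), array([[ -12.05, -143.24,   56.23],
       [   0.32, -118.34,   59.3 ],
       [  11.74,  -95.21,   62.7 ]]))
```

View pics/w1.png

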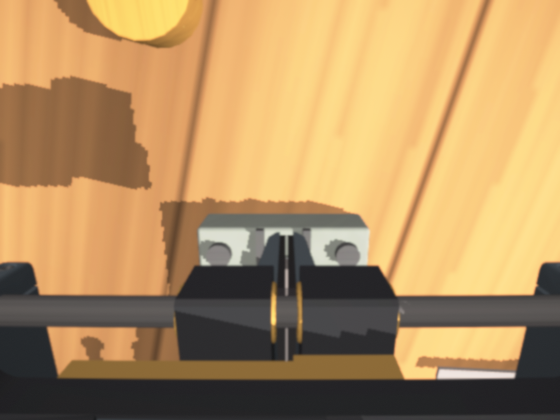

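Camera w1 shows the shut fingers at (287,290), over the groove at the +y end of the vise and centred to about 1 mm. I'll descend and push.

Emit:
servo_tool(steps=[[255,[0,-1.2,20],[0,0,0]],[255,[0,0,20],[0,0,0]],[255,[0,0,15],[0,0,0]],[255,[0,0,10],[0,0,0]],[255,[0,0,0],[0,0,0]],[255,[-6,0,0],[0,0,0]],[255,[-6,0,0],[0,0,0]],[255,[-6,0,0],[0,0,0]],[255,[-5,0,0],[0,0,0]],[255,[-5,0,0],[0,0,0]]])

```text
time_s: 4.65
ee_pos: [500.7, 220.6, 71.4]
ee_rot: [179.9, -0.0, 103.7]
force: [-0.5, 0.0, 1.0]
gripper_width: 0.2
gripper_force: 0.5
```

Emit:
servo_tool(steps=[[255,[-5,0,0],[0,0,0]],[255,[-5,0,0],[0,0,0]],[255,[-4,0,0],[0,0,0]],[255,[-3,0,0],[0,0,0]],[255,[0,0,0],[0,0,0]],[255,[0,0,0],[0,0,0]],[255,[0,0,0],[0,0,0]],[255,[0,0,0],[0,0,0]],[255,[0,0,0],[0,0,0]],[255,[0,0,0],[0,0,0]]])

```text
time_s: 5.65
ee_pos: [504.3, 204.6, 70.9]
ee_rot: [180.0, -0.0, 103.7]
force: [-0.4, -0.2, 0.1]
gripper_width: 0.5
gripper_force: 0.0
```

```bash
python3 - <<'E'
from h import *
st()
for n in("scene","top"):
    f=cam(n)
    print(n,par(f),par(f,-1))
E
```

```text
t 5.7 pos [504.27 204.59  70.93] rot [180.    -0.   103.71] sq [ -0.82 170.09] F [-0.39 -0.22  0.09] w 0.5 0.0 q [ 20.87  24.65 106.54   0.    48.81   7.16]
scene (np.int64(69), array([[-10.03, 115.37,  56.4 ],
       [  8.53, 144.12,  60.29],
       [ 13.2 , 183.87,  63.59]])) (np.int64(153), array([[ -12.19, -144.04,   56.47],
       [   2.22, -113.34,   60.09],
       [  13.13,  -81.57,   63.03]]))
top (np.int64(208), array([[-13.06,  94.66,  56.34],
       [ -1.18, 118.34,  59.58],
       [ 10.76, 142.87,  63.01]])) (np.int64(200), array([[ -11.65, -143.43,   56.05],
       [  -0.04, -118.24,   59.23],
       [  11.73,  -95.05,   63.16]]))
```

Emit:
servo_tool(steps=[[255,[10,0,0],[0,0,0]],[255,[20,0,0],[0,0,0]],[255,[0,0,-25],[0,0,0]],[255,[20,0,-35],[0,0,0]],[255,[30,0,-35],[0,0,0]],[255,[0,0,0],[0,0,0]],[255,[0,0,0],[0,0,0]],[255,[0,0,0],[0,0,0]],[255,[0,0,0],[0,0,0]],[255,[0,0,0],[0,0,0]]])

```text
time_s: 6.75
ee_pos: [485.0, 281.4, 164.8]
ee_rot: [-179.9, 0.0, 103.6]
force: [-0.2, 0.1, 0.6]
gripper_width: 0.8
gripper_force: 0.0
```

```bash
python3 - <<'E'
from h import *
st()
for n in("scene","top"):
    f=cam(n)
    print(n,par(f),par(f,-1))
E
```

```text
t 6.8 pos [485.02 281.45 164.84] rot [-179.87    0.03  103.64] sq [ -1.38 249.31] F [-0.23  0.1   0.64] w 0.8 0.0 q [28.95 20.21 97.65  0.   62.27 15.31]
scene (np.int64(46), array([[ -9.27, 115.44,  56.73],
       [  5.38, 137.73,  59.7 ],
       [ 12.96, 151.45,  62.72]])) (np.int64(158), array([[ -11.88, -143.72,   56.05],
       [   2.37, -113.74,   59.84],
       [  13.26,  -80.45,   62.18]]))
top (np.int64(238), array([[-12.89,  94.72,  56.21],
       [ -0.91, 123.14,  59.19],
       [ 10.76, 151.52,  63.38]])) (np.int64(194), array([[ -11.99, -143.42,   56.16],
       [   0.2 , -119.29,   59.28],
       [  11.69,  -95.08,   63.41]]))
```

Emit:
servo_tool(steps=[[255,[-35,0.8,30],[0,0,0]],[255,[-30,0,30],[0,0,0]],[255,[0,0,20],[0,0,0]],[255,[0,0,14],[0,0,0]],[255,[0,0,0],[0,0,0]],[255,[-6,0,0],[0,0,0]],[255,[-6,0,0],[0,0,0]],[255,[-5,0,0],[0,0,0]],[255,[-3,0,0],[0,0,0]],[255,[-2,0,0],[0,0,0]]])

```text
time_s: 7.85
ee_pos: [507.1, 197.8, 72.5]
ee_rot: [179.9, -0.0, 103.7]
force: [-0.5, 1.6, 0.2]
gripper_width: 0.4
gripper_force: 0.5
```

Emit:
servo_tool(steps=[[255,[0,0,0],[0,0,0]],[255,[0,0,0],[0,0,0]],[255,[12,0,0],[0,0,0]],[255,[20,0,0],[0,0,0]],[255,[10,0,-25],[0,0,0]],[255,[10,0,-35],[0,0,0]],[255,[30,0,-40],[0,0,0]],[255,[0,0,-40],[0,0,0]],[255,[0,0,-40],[0,0,0]],[255,[0,0,0],[0,0,0]]])

```text
time_s: 8.85
ee_pos: [489.4, 280.1, 258.1]
ee_rot: [179.3, -0.2, 103.8]
force: [0.7, -0.8, -0.9]
gripper_width: 0.7
gripper_force: 0.0
```

```bash
python3 - <<'E'
from h import *
st()
for n in("top",):
    f=cam(n)
    print(n,par(f),par(f,-1))
E
```

```text
t 8.8 pos [489.36 280.14 258.06] rot [179.32  -0.2  103.77] sq [  2.53 247.02] F [ 0.65 -0.78 -0.9 ] w 0.7 0.0 q [28.61 16.21 89.46  0.02 73.62 14.84]
top (np.int64(202), array([[-13.27,  94.89,  56.36],
       [ -1.5 , 119.56,  59.24],
       [ 10.24, 144.31,  62.78]])) (np.int64(200), array([[ -11.92, -143.31,   56.24],
       [  -0.51, -119.24,   59.3 ],
       [  11.68,  -95.33,   63.26]]))
```

The top view puts parallel_out's outer end at s = 144.3 against parallel_in's −143.3, so they match. Next is the mallet.

Emit:
servo_tool(steps=[[0,[-40,-1.4,0],[0,0,0]],[0,[-40,-1.4,0],[0,0,0]],[0,[-40,-1.4,0],[0,0,0]],[0,[-40,-1.4,0],[0,0,0]],[0,[-40,-1.4,0],[0,0,0]],[0,[-40,-1.4,0],[0,0,0]],[0,[-40,-1.4,0],[0,0,0]],[0,[-40,-1.4,0],[0,0,0]],[0,[-40,-1.4,0],[0,0,0]],[0,[-40,-1.4,0],[0,0,0]]])

```text
time_s: 9.9
ee_pos: [567.8, -115.4, 250.0]
ee_rot: [-179.8, -0.1, 103.7]
force: [0.1, 0.3, -0.1]
gripper_width: 77.4
gripper_force: 0.0
```

Emit:
servo_tool(steps=[[0,[-40,-1.4,0],[0,0,0]],[0,[-40,-1.4,0],[0,0,0]],[0,[-40,-1.4,0],[0,0,0]],[0,[-40,-1.4,0],[0,0,0]],[0,[-30,-1,0],[0,0,0]],[0,[-12,0,0],[0,0,0]],[0,[0,0,0],[0,0,0]],[0,[0,0,0],[0,0,0]],[0,[0,0,0],[0,0,0]],[0,[0,0,0],[0,0,0]]])

```text
time_s: 10.9
ee_pos: [609.8, -310.7, 252.3]
ee_rot: [180.0, -0.0, 103.8]
force: [-0.6, -0.1, -0.1]
gripper_width: 90.9
gripper_force: 0.0
```

```bash
cat >> h.py <<'E'
def axis(f,c,z0=83,z1=162):
    from scipy.optimize import least_squares
    W=cloud(f); m=(np.hypot(W[...,0]-c[0],W[...,1]-c[1])<22)&(W[...,2]>z0)&(W[...,2]<z1); p=W[m]
    return m.sum(), least_squares(lambda c:np.hypot(p[:,0]-c[0],p[:,1]-c[1])-11,c,loss='soft_l1').x if m.sum()>10 else None
E
python3 - <<'E'
from h import *
st()
for n in("wrist","top","scene"):
    f=cam(n); print(n,axis(f,[611,-310.]))
    if n=="wrist":
        W=cloud(f); m=(np.hypot(W[...,0]-611,W[...,1]+310)<30)&(W[...,2]>168)&(W[...,2]<182); p=W[m]; print(m.sum(),cv2.minEnclosingCircle(p[:,:2].astype(np.float32)) if m.sum() else 0); save(f,'w2.png')
E
```

```text
t 10.9 pos [ 609.85 -310.69  252.31] rot [179.99  -0.02 103.78] sq [ -19.82 -355.55] F [-0.6  -0.14 -0.13] w 90.9 0.0 q [-27.97  28.01  71.93   0.02  80.06 -41.76]
wrist (np.int64(534), array([ 611.14, -309.98]))
1028 ((610.9060668945312, -309.5998229980469), 13.256939888000488)
top (np.int64(122), array([ 611.96, -310.4 ]))
scene (np.int64(316), array([ 610.02, -310.22]))
```

View pics/w2.png

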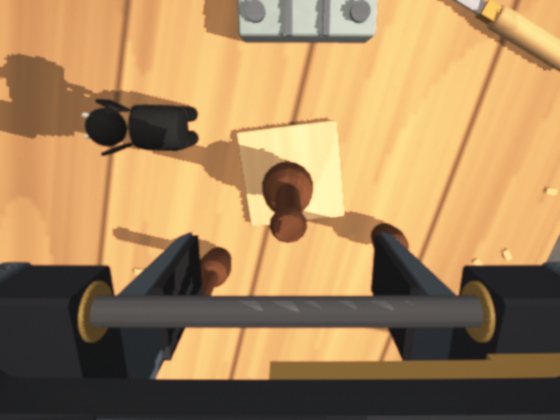

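The w2 view shows the large mallet's knob at (288,225), between the open fingers, and the small mallets outside them. I'll descend and grip.

Emit:
servo_tool(steps=[[0,[0.3,1.2,30],[0,0,0]],[0,[0,0,30],[0,0,0]],[0,[0,0,25],[0,0,0]],[0,[0,0,20],[0,0,0]],[0,[0,0,10],[0,0,0]],[0,[0,0,4],[0,0,0]],[0,[0,0,0],[0,0,0]],[0,[0,0,0],[0,0,0]],[255,[0,0,0],[0,0,0]],[255,[0,0,0],[0,0,0]]], squeeze=55)

```text
time_s: 12.05
ee_pos: [611.3, -311.8, 133.9]
ee_rot: [179.9, 0.1, 103.7]
force: [-0.1, -0.6, 0.0]
gripper_width: 78.3
gripper_force: 0.0
```

Emit:
servo_tool(steps=[[255,[0,0,0],[0,0,0]],[255,[0,0,0],[0,0,0]],[255,[0,0,0],[0,0,0]],[255,[0,0,0],[0,0,0]],[255,[0,0,0],[0,0,0]],[255,[0,0,0],[0,0,0]],[255,[0,0,0],[0,0,0]],[255,[0,0,0],[0,0,0]],[255,[0,0,0],[0,0,0]],[255,[0,0,0],[0,0,0]]])

```text
time_s: 13.05
ee_pos: [611.1, -311.6, 133.0]
ee_rot: [180.0, 0.0, 103.7]
force: [1.1, -0.0, -0.2]
gripper_width: 21.7
gripper_force: 52.0
```

Emit:
servo_tool(steps=[[255,[0,0,-10],[0,0,0]],[255,[0,0,-25],[0,0,0]],[255,[0,0,-35],[0,0,0]],[255,[0,0,-30],[0,0,0]],[255,[0,0,-20],[0,0,0]],[255,[30,1.8,0],[0,0,0]],[255,[40,2.5,0],[0,0,0]],[255,[40,2.5,0],[0,0,0]],[255,[40,2.5,0],[0,0,0]],[255,[40,2.5,0],[0,0,0]]])

```text
time_s: 14.05
ee_pos: [576.4, -122.8, 253.0]
ee_rot: [-179.9, -0.0, 103.7]
force: [0.4, 0.2, -3.7]
gripper_width: 22.2
gripper_force: 52.9
```

Emit:
servo_tool(steps=[[255,[40,2.5,0],[0,0,0]],[255,[40,2.5,0],[0,0,0]],[255,[24,2,0],[0,0,0]],[255,[0,0,0],[0,0,0]],[255,[0,0,0],[0,0,0]],[255,[0,0,0],[0,0,0]],[255,[0,0,0],[0,0,0]],[255,[0,0,0],[0,0,0]],[255,[0,0,0],[0,0,0]],[255,[0,0,0],[0,0,0]]])

```text
time_s: 15.05
ee_pos: [559.6, -21.9, 252.9]
ee_rot: [-180.0, -0.0, 103.7]
force: [0.7, -1.2, -2.0]
gripper_width: 21.9
gripper_force: 53.0
```

```bash
python3 - <<'E'
from h import *
st()
f=cam("scene"); save(f,'s2.png',(220,130,360,240),5)
W=cloud(f); q,s=sq(W); z=W[...,2]
for lo,hi in((100,125),(125,150),(150,175),(175,200),(205,230),(235,255)):
    m=(np.hypot(q,s+63)<40)&(z>lo)&(z<hi); print(lo,m.sum(),q[m].mean(),s[m].mean())
m=(np.hypot(q-6,s+63)<32)&(z>113); print('bottom',np.percentile(z[m],[0,1,5]))
E
```

```text
t 15.1 pos [559.6  -21.93 252.86] rot [-179.99   -0.01  103.66] sq [ -0.5  -63.09] F [ 0.68 -1.24 -2.  ] w 21.9 52.95103552387445 q [ -3.42  16.38  89.96   0.    73.66 -17.08]
100 345 6.366788606716225 -64.87049169129355
125 101 13.5683374631997 -68.34090354104701
150 174 15.998950252637242 -69.6352429860854
175 229 12.54175785891374 -67.4946843040908
205 73 6.67842479160055 -63.165705122480986
235 163 7.638512449625406 -68.75002619369654
bottom [130.74 137.45 162.08]
```

View pics/s2.png

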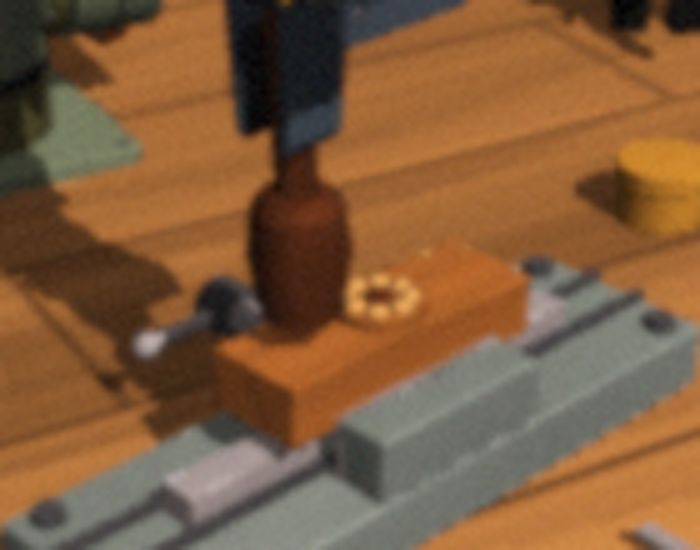

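Camera s2 shows the mallet held upright at (300,250), above the plain −y end and clear of the rosette at (383,298). I'll press down gradually.

Emit:
servo_tool(steps=[[255,[0,0,6],[0,0,0]],[255,[0,0,6],[0,0,0]],[255,[0,0,3],[0,0,0]],[255,[0,0,2],[0,0,0]],[255,[0,0,2],[0,0,0]],[255,[0,0,2],[0,0,0]],[255,[0,0,2],[0,0,0]],[255,[0,0,1],[0,0,0]],[255,[0,0,1],[0,0,0]],[255,[0,0,1],[0,0,0]]])

```text
time_s: 16.1
ee_pos: [559.9, -21.7, 229.0]
ee_rot: [179.9, 0.1, 103.7]
force: [-1.5, 0.5, 7.3]
gripper_width: 21.8
gripper_force: 52.1
```

Emit:
servo_tool(steps=[[255,[0,0,1],[0,0,0]],[255,[0,0,1],[0,0,0]],[255,[0,0,1],[0,0,0]],[255,[0,0,1],[0,0,0]],[255,[0,0,0],[0,0,0]],[255,[0,0,0],[0,0,0]],[255,[0,0,0],[0,0,0]],[255,[0,0,0],[0,0,0]],[255,[0,0,0],[0,0,0]],[255,[0,0,0],[0,0,0]]])

```text
time_s: 17.1
ee_pos: [560.1, -22.3, 225.4]
ee_rot: [179.8, 0.1, 103.7]
force: [-1.8, -1.9, 7.5]
gripper_width: 21.9
gripper_force: 51.9
```

```bash
cat >> h.py <<'E'
def tops(f):
    W=cloud(f); q,s=sq(W); z=W[...,2]
    for lo,hi in((-88,-74),(-74,-60),(-60,-46),(-46,-32),(32,46),(46,60),(60,74),(74,88)):
        m=(s>lo)&(s<hi)&(abs(q)<27)&(z>85)&(z<113); print(lo,m.sum(),np.round(np.median(z[m]),1),end='; ')
    print()
E
python3 - <<'E'
from h import *
st(); tops(cam("scene"))
E
```

```text
t 17.1 pos [560.1  -22.3  225.39] rot [179.84   0.14 103.71] sq [ -0.11 -63.57] F [-1.77 -1.89  7.51] w 21.9 51.86437887973568 q [ -3.41  17.31  92.67  -0.09  69.82 -17.08]
-88 75 102.3; -74 35 103.4; -60 15 103.9; -46 16 103.3; 32 51 106.1; 46 51 106.3; 60 46 106.8; 74 45 107.4;
```

Emit:
servo_tool(steps=[[255,[0,0,1],[0,0,0]],[255,[0,0,1],[0,0,0]],[255,[0,0,1],[0,0,0]],[255,[0,0,1],[0,0,0]],[255,[0,0,0.5],[0,0,0]],[255,[0,0,0.5],[0,0,0]],[255,[0,0,0],[0,0,0]],[255,[0,0,0],[0,0,0]],[255,[0,0,0],[0,0,0]],[255,[0,0,0],[0,0,0]]])

```text
time_s: 18.15
ee_pos: [560.4, -22.9, 221.6]
ee_rot: [179.8, 0.2, 103.7]
force: [-1.9, -3.4, 13.2]
gripper_width: 21.8
gripper_force: 51.7
```

Emit:
servo_tool(steps=[[255,[0,0,0.5],[0,0,0]],[255,[0,0,0.5],[0,0,0]],[255,[0,0,0],[0,0,0]],[255,[0,0,0],[0,0,0]],[255,[0,0,0],[0,0,0]],[255,[0,0,0],[0,0,0]],[255,[0,0,0],[0,0,0]],[255,[0,0,0],[0,0,0]],[255,[0,0,0],[0,0,0]],[255,[0,0,0],[0,0,0]]])

```text
time_s: 19.15
ee_pos: [560.6, -23.1, 221.4]
ee_rot: [179.7, 0.3, 103.7]
force: [-3.1, -4.5, 17.2]
gripper_width: 21.7
gripper_force: 51.4
```

Emit:
servo_tool(steps=[[255,[0,0,-10],[0,0,0]],[255,[0,0,-15],[0,0,0]],[255,[0,0,-15],[0,0,0]],[255,[0,0,0],[0,0,0]],[255,[20,0,0],[0,0,0]],[255,[35,0,0],[0,0,0]],[255,[35,0,0],[0,0,0]],[255,[36,0,0],[0,0,0]],[255,[0,0,0],[0,0,0]],[255,[0,0,0],[0,0,0]]])

```text
time_s: 20.15
ee_pos: [529.4, 101.3, 256.1]
ee_rot: [-179.9, 0.0, 103.8]
force: [-0.4, -0.6, -3.8]
gripper_width: 21.9
gripper_force: 52.9
```

```bash
python3 - <<'E'
from h import *
st(); tops(cam("scene")); f=cam("top"); tops(f)
W=cloud(f); q,s=sq(W); z=W[...,2]
f=cam("scene"); save(f,'s3.png',(220,130,360,240),5)
E
```

```text
t 20.1 pos [529.37 101.34 256.14] rot [-179.93    0.03  103.81] sq [-0.79 63.83] F [-0.43 -0.63 -3.79] w 21.9 52.92092142772162 q [ 9.64 14.38 92.29 -0.04 73.39 -4.16]
-88 64 97.0; -74 64 97.9; -60 61 98.7; -46 59 99.6; 32 50 104.7; 46 52 105.6; 60 51 106.4; 74 49 107.5; 
-88 138 96.2; -74 141 97.3; -60 141 98.0; -46 143 99.0; 32 0 nan; 46 0 nan; 60 0 nan; 74 0 nan;
  return _methods._mean(a, axis=axis, dtype=dtype,
  ret = ret.dtype.type(ret / rcount)
```

View pics/s3.png

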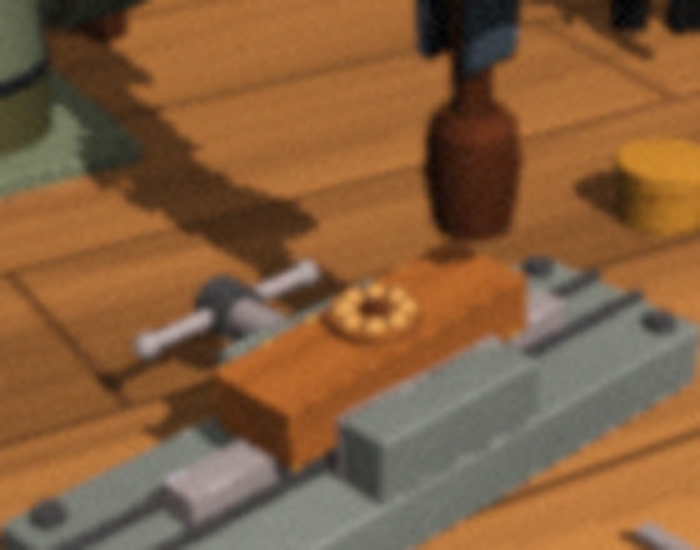

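Camera s3 shows the −y end seated and the mallet at (475,165), above the plain +y end. Pressing that end next.

Emit:
servo_tool(steps=[[255,[0,0,10],[0,0,0]],[255,[0,0,8],[0,0,0]],[255,[0,0,4],[0,0,0]],[255,[0,0,2],[0,0,0]],[255,[0,0,2],[0,0,0]],[255,[0,0,1],[0,0,0]],[255,[0,0,1],[0,0,0]],[255,[0,0,1],[0,0,0]],[255,[0,0,1],[0,0,0]],[255,[0,0,1],[0,0,0]]])

```text
time_s: 21.3
ee_pos: [529.9, 101.2, 227.8]
ee_rot: [179.9, -0.0, 103.7]
force: [-2.6, 0.6, 9.2]
gripper_width: 21.7
gripper_force: 52.2
```

Emit:
servo_tool(steps=[[255,[0,0,1],[0,0,0]],[255,[0,0,1],[0,0,0]],[255,[0,0,1],[0,0,0]],[255,[0,0,1],[0,0,0]],[255,[0,0,1],[0,0,0]],[255,[0,0,0],[0,0,0]],[255,[0,0,0],[0,0,0]],[255,[0,0,0],[0,0,0]],[255,[0,0,0],[0,0,0]],[255,[0,0,0],[0,0,0]]])

```text
time_s: 22.3
ee_pos: [529.8, 101.8, 223.1]
ee_rot: [179.9, -0.1, 103.7]
force: [-2.5, 1.6, 7.5]
gripper_width: 22.0
gripper_force: 51.9
```

Emit:
servo_tool(steps=[[255,[0,0,1],[0,0,0]],[255,[0,0,1],[0,0,0]],[255,[0,0,1],[0,0,0]],[255,[0,0,0.5],[0,0,0]],[255,[0,0,0],[0,0,0]],[255,[0,0,0],[0,0,0]],[255,[0,0,0],[0,0,0]],[255,[0,0,0],[0,0,0]],[255,[0,0,0],[0,0,0]],[255,[0,0,0],[0,0,0]]])

```text
time_s: 23.3
ee_pos: [529.8, 102.0, 219.8]
ee_rot: [179.8, -0.1, 103.7]
force: [-3.8, 1.4, 8.8]
gripper_width: 21.8
gripper_force: 51.6
```

Emit:
servo_tool(steps=[[255,[0,0,1],[0,0,0]],[255,[0,0,1],[0,0,0]],[255,[0,0,0],[0,0,0]],[255,[0,0,0],[0,0,0]],[255,[0,0,0],[0,0,0]],[255,[0,0,0],[0,0,0]],[255,[0,0,0],[0,0,0]],[255,[0,0,0],[0,0,0]],[255,[0,0,0],[0,0,0]],[255,[0,0,0],[0,0,0]]])

```text
time_s: 24.3
ee_pos: [530.1, 102.1, 219.6]
ee_rot: [179.7, -0.1, 103.7]
force: [-4.9, 1.4, 18.2]
gripper_width: 21.7
gripper_force: 51.3
```

```bash
python3 - <<'E'
from h import *
st(); tops(cam("scene")); f=cam("top"); tops(f)
E
```

```text
t 24.3 pos [530.06 102.07 219.61] rot [179.74  -0.12 103.68] sq [ 0.05 64.38] F [-4.89  1.41 18.21] w 21.7 51.29545021103695 q [ 9.6  15.67 95.92  0.15 68.17 -4.14]
-88 64 97.0; -74 57 97.0; -60 56 96.9; -46 58 96.9; 32 41 96.5; 46 83 97.3; 60 34 99.8; 74 14 101.0; 
-88 141 96.4; -74 140 96.2; -60 142 96.2; -46 140 95.9; 32 0 nan; 46 0 nan; 60 0 nan; 74 0 nan;
  return _methods._mean(a, axis=axis, dtype=dtype,
  ret = ret.dtype.type(ret / rcount)
```

Emit:
servo_tool(steps=[[255,[0,0,1],[0,0,0]],[255,[0,0,1],[0,0,0]],[255,[0,0,0],[0,0,0]],[255,[0,0,0],[0,0,0]],[255,[0,0,0],[0,0,0]],[255,[0,0,0],[0,0,0]],[255,[0,0,0],[0,0,0]],[255,[0,0,0],[0,0,0]],[255,[0,0,0],[0,0,0]],[255,[0,0,0],[0,0,0]]])

```text
time_s: 25.4
ee_pos: [530.3, 102.0, 219.4]
ee_rot: [179.6, -0.1, 103.7]
force: [-7.5, 1.9, 26.1]
gripper_width: 22.1
gripper_force: 50.8
```

Emit:
servo_tool(steps=[[255,[0,0,-15],[0,0,0]],[255,[0,0,-15],[0,0,0]],[255,[0,0,-14],[0,0,0]],[255,[0,0,0],[0,0,0]],[255,[-20,0,0],[0,0,0]],[255,[-35,0,0],[0,0,0]],[255,[-35,0,0],[0,0,0]],[255,[-37,0,0],[0,0,0]],[255,[0,0,0],[0,0,0]],[255,[0,0,0],[0,0,0]]])

```text
time_s: 26.4
ee_pos: [559.5, -23.0, 256.3]
ee_rot: [-179.9, -0.1, 103.6]
force: [0.6, -0.5, -3.1]
gripper_width: 21.9
gripper_force: 53.0
```

```bash
python3 - <<'E' 2>/dev/null
from h import *
st(); tops(cam("scene")); f=cam("top"); tops(f); print(par(f)[1][[0,2]])
E
```

```text
t 26.4 pos [559.53 -22.95 256.33] rot [-179.92   -0.08  103.59] sq [ -0.81 -64.07] F [ 0.61 -0.5  -3.13] w 21.9 53.0210561666172 q [ -3.55  16.31  89.56   0.05  74.23 -17.15]
-88 63 97.2; -74 53 97.4; -60 57 97.1; -46 55 96.9; 32 46 96.3; 46 44 96.8; 60 51 96.2; 74 44 96.3; 
-88 0 nan; -74 0 nan; -60 2 95.4; -46 9 96.6; 32 8 96.0; 46 97 95.2; 60 142 95.6; 74 143 95.3; 
[[-13.28  94.15  56.34]
 [ 10.24 144.78  63.24]]
```

Emit:
servo_tool(steps=[[255,[0,0,12],[0,0,0]],[255,[0,0,12],[0,0,0]],[255,[0,0,6],[0,0,0]],[255,[0,0,3],[0,0,0]],[255,[0,0,1],[0,0,0]],[255,[0,0,1],[0,0,0]],[255,[0,0,1],[0,0,0]],[255,[0,0,1],[0,0,0]],[255,[0,0,0],[0,0,0]],[255,[0,0,0],[0,0,0]]])

```text
time_s: 27.5
ee_pos: [559.9, -22.6, 220.6]
ee_rot: [180.0, 0.0, 103.7]
force: [0.7, -0.1, -1.5]
gripper_width: 21.8
gripper_force: 53.0
```

Emit:
servo_tool(steps=[[255,[0,0,1],[0,0,0]],[255,[0,0,1],[0,0,0]],[255,[0,0,1],[0,0,0]],[255,[0,0,1],[0,0,0]],[255,[0,0,0],[0,0,0]],[255,[0,0,0],[0,0,0]],[255,[0,0,0],[0,0,0]],[255,[0,0,0],[0,0,0]],[255,[0,0,0],[0,0,0]],[255,[0,0,0],[0,0,0]]])

```text
time_s: 28.5
ee_pos: [560.4, -23.1, 219.1]
ee_rot: [179.8, 0.1, 103.7]
force: [-2.2, -1.3, 10.2]
gripper_width: 21.9
gripper_force: 51.9
```

Emit:
servo_tool(steps=[[255,[0,0,1],[0,0,0]],[255,[0,0,1],[0,0,0]],[255,[0,0,1],[0,0,0]],[255,[0,0,0.5],[0,0,0]],[255,[0,0,0],[0,0,0]],[255,[0,0,0],[0,0,0]],[255,[0,0,0],[0,0,0]],[255,[0,0,0],[0,0,0]],[255,[0,0,0],[0,0,0]],[255,[0,0,0],[0,0,0]]])

```text
time_s: 29.5
ee_pos: [560.9, -23.5, 218.9]
ee_rot: [179.7, 0.2, 103.7]
force: [-4.7, -3.1, 23.9]
gripper_width: 21.4
gripper_force: 50.8
```

Both ends stop hard at the same height. I'll take the mallet back to its board.

Emit:
servo_tool(steps=[[255,[0,0,-15],[0,0,0]],[255,[0,0,-20],[0,0,0]],[255,[0,0,-10],[0,0,0]],[255,[-20,-1,0],[0,0,0]],[255,[-36,-2,0],[0,0,0]],[255,[-40,-2,0],[0,0,0]],[255,[-40,-2,0],[0,0,0]],[255,[-40,-2,0],[0,0,0]],[255,[-40,-2,0],[0,0,0]],[255,[-40,-2,0],[0,0,0]]])

```text
time_s: 30.5
ee_pos: [607.9, -275.9, 257.2]
ee_rot: [-180.0, -0.0, 103.7]
force: [-0.1, 0.3, -3.2]
gripper_width: 21.6
gripper_force: 53.0
```

Emit:
servo_tool(steps=[[255,[-22,-2,0],[0,0,0]],[255,[-10,0,0],[0,0,0]],[255,[0,0,0],[0,0,0]],[255,[0,0,25],[0,0,0]],[255,[0,0,30],[0,0,0]],[255,[0,0,30],[0,0,0]],[255,[0,0,15],[0,0,0]],[255,[0,0,0],[0,0,0]],[255,[0,0,0],[0,0,0]],[255,[0,0,0],[0,0,0]]])

```text
time_s: 31.5
ee_pos: [614.4, -305.5, 159.8]
ee_rot: [179.9, 0.1, 103.7]
force: [0.7, -0.3, -2.2]
gripper_width: 21.7
gripper_force: 53.1
```

```bash
python3 - <<'E' 2>/dev/null
from h import *
st(); f=cam("scene"); tops(f);W=cloud(f); z=W[...,2]
m=(abs(z-10)<3)&(np.hypot(W[...,0]-615,W[...,1]+304)<80); print(m.sum())
f2=cam("top"); tops(f2); print(par(f2)[1][[0,2]],par(f2,-1)[1][[0,2]])
save(f,'s4.png',(110,130,360,310),3)
E
```

```text
t 31.5 pos [ 614.4  -305.52  159.84] rot [179.85   0.1  103.74] sq [ -14.17 -351.61] F [ 0.66 -0.29 -2.23] w 21.7 53.11054616002366 q [-27.41  31.05  80.08   0.02  68.69 -41.15]
-88 58 96.3; -74 60 96.5; -60 54 96.3; -46 56 96.2; 32 45 96.4; 46 49 96.4; 60 48 96.3; 74 43 96.2; 
1189
-88 139 95.5; -74 140 95.2; -60 141 95.4; -46 139 95.5; 32 144 95.6; 46 141 95.4; 60 142 95.5; 74 142 95.5; 
[[-13.15  93.17  56.2 ]
 [ 10.12 144.61  63.4 ]] [[ -11.76 -142.95   56.4 ]
 [  11.72  -94.19   63.49]]
```

View pics/s4.png

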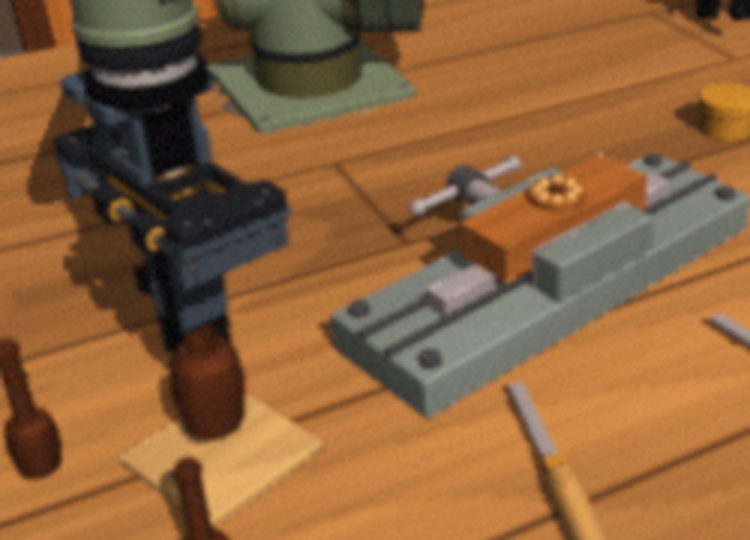

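Camera s4 shows the blank flat, level to about 0.3 mm, and the mallet hanging above the board at (207,385). I'll lower it.

Emit:
servo_tool(steps=[[255,[0,0,10],[0,0,0]],[255,[0,0,7],[0,0,0]],[255,[0,0,3],[0,0,0]],[255,[0,0,2],[0,0,0]],[255,[0,0,1],[0,0,0]],[255,[0,0,1],[0,0,0]],[255,[0,0,1],[0,0,0]],[255,[0,0,0.5],[0,0,0]],[255,[0,0,0],[0,0,0]],[255,[0,0,0],[0,0,0]]])

```text
time_s: 32.6
ee_pos: [613.6, -306.0, 132.9]
ee_rot: [180.0, 0.0, 103.7]
force: [-0.5, 0.1, 0.5]
gripper_width: 21.9
gripper_force: 53.0
```

Emit:
servo_tool(steps=[[200,[0,0,0],[0,0,0]],[100,[0,0,0],[0,0,0]],[0,[0,0,0],[0,0,0]],[0,[0,0,0],[0,0,0]],[0,[0,0,0],[0,0,0]],[0,[0,0,0],[0,0,0]],[0,[0,0,0],[0,0,0]],[0,[0,0,0],[0,0,0]],[0,[0,0,0],[0,0,0]],[0,[0,0,0],[0,0,0]]])

```text
time_s: 33.6
ee_pos: [613.4, -305.9, 132.4]
ee_rot: [180.0, -0.0, 103.7]
force: [-0.5, -0.8, 0.6]
gripper_width: 90.1
gripper_force: 0.0
```

Emit:
servo_tool(steps=[[0,[0,0,0],[0,0,0]],[0,[0,0,0],[0,0,0]],[0,[0,0,-10],[0,0,0]],[0,[0,0,-20],[0,0,0]],[0,[0,0,-30],[0,0,0]],[0,[0,0,-30],[0,0,0]],[0,[0,0,-30],[0,0,0]],[0,[0,0,-10],[0,0,0]],[0,[0,0,0],[0,0,0]],[0,[0,0,0],[0,0,0]]])

```text
time_s: 34.6
ee_pos: [612.9, -305.6, 261.1]
ee_rot: [-179.9, -0.1, 103.7]
force: [-0.7, -0.0, -1.1]
gripper_width: 91.3
gripper_force: 0.0
```

```bash
python3 - <<'E' 2>/dev/null
from h import *
st()
for n in("scene","top"):
    f=cam(n); print(axis(f,[613.,-306])); W=cloud(f); m=np.hypot(W[...,0]-613,W[...,1]+306)<14; zz=W[...,2][m]; print(zz[zz<190].max()); tops(f); print(par(f)[1][[0,2]])
E
```

```text
t 34.6 pos [ 612.88 -305.62  261.08] rot [-179.91   -0.09  103.69] sq [ -15.68 -351.34] F [-0.7  -0.   -1.14] w 91.3 0.0 q [-27.47  27.93  70.84   0.    81.36 -41.16]
(np.int64(339), array([ 612.96, -304.53]))
178.2156272513081
-88 61 96.1; -74 60 96.4; -60 54 96.6; -46 54 96.2; 32 43 96.4; 46 49 96.3; 60 48 96.4; 74 44 96.4; 
[[-10.51 115.5   56.11]
 [ 11.66 145.93  61.23]]
(np.int64(114), array([ 614.46, -305.28]))
180.17803074107678
-88 139 95.5; -74 141 95.5; -60 143 95.5; -46 139 95.8; 32 143 95.4; 46 139 95.5; 60 141 95.6; 74 144 95.4; 
[[-13.33  93.3   56.33]
 [ 10.01 144.63  63.31]]
```

The mallet stands upright on its board, the blank is flat, and both parallels are in place. Handing the job in.

```bash
python3 -c "
from workcell import ticket
print(ticket.job_done())"
```

```text
the job is handed in; nothing more can be done
None
```

The job is done and handed in at about 35 s: the slipped parallel is back in line with its twin, the blank lies flat on both (level to about 0.5 mm by the cameras), and the mallet stands upright on its board.

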